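# Check the gearbox oil with the dipstick

## Robot

A 6-joint arm with a two-finger parallel gripper is mounted at the origin on the work surface. World frame = base frame: x ahead of the robot, y to its left, z up, the work surface at z = 0. Lengths are in m, angles in rad, forces in N, time in s.
With the tool pointing down it reaches from about 0.35 to 0.775 m from the base axis. Payload 5.5 kg.
Tool frame: the origin (TCP) lies at the very end of the fingers, on their centre line; the grasp point (between the pads) lies 19 mm behind it (grip_point_offset is the distance from the TCP to the grasp point, in m); z points along the fingers, y is the direction in which the jaws open and shut (so a half turn about z gives the same grasp; the last joint's range is limited). The gripper opens to 85 mm and grips with 20 to 120 N. Pads are 22 mm wide; open, the fingers measure 114 mm over their backs; the gripper's body (76 mm by 85 mm) begins 54 mm behind the grasp point. The pads swing forward as they close: fully open they stand 13 mm farther back than shut.
Start: joints at [-1.286, 0.313, 0.046, 1.304, 0, 1.431], TCP at [0.237, -0.524, 0.211] pointing down, gripper open.
Joint ranges: [-2.76, 2.76], [-0.86, 1.69], [-1.03, 1.26], [-2.2, 2.34], [-1.47, 1.5], [-3.14, 3.14]. Speed limits (rad/s): [2.57, 2.57, 3.14, 3.14, 3.14, 3.14].

## Interface

Orientations are given as a unit quaternion [w, x, y, z].
In Python, from workcell import * gives the robot as it stands.
- The arm moves only by the shell command python3 -m crank 'ROWS' [OPENING] [FORCE]. ROWS is a JSON object of lists of equal length, an entry for each row: "travel": the shift along the tool's x, y, z in units of 40 mm (1.0 is 40 mm), a list of three; "turn": the turn about the tool's z in rad. In form: {"travel": [[x, y, z], ...], "turn": [turn, ...]}. A call has 1 to 5 rows; each row is the pose to reach, as a shift and turn from the pose commanded when the call began, along the tool's axes at that moment; what a row does not reach only later rows make up. A row lasts 1/12 s, in which the tool goes at most 41.7 mm and 7.16 degrees, less where a joint would pass 70% of its speed; a pose out of reach is approached as far as the arm can. A call with a gripper value outside its range is refused whole. OPENING is the finger opening in mm, from 0 to 85.4, set as the call begins (- or left out, the last holds). The fingers move at their own pace and stop on an object; FORCE is the grip in N (left out, the last holds). Time passes only in rows, so rows that repeat a pose let the fingers close. It gives the time, the measured TCP pose, the force and the opening at its end, in the units of the state.
- get_state(): the state, without advancing time (a new reading comes with each control period).
- read_camera(name): name is "scene" or "top"; returns a dict with "image" (480x640x3 uint8, red, green, blue), "K" (3x3 intrinsics, pixels), "R" (3x3) and "t" (3): a world point X has camera coordinates R X + t. Camera axes: x right, y down, z forward; pixel columns grow to the right and rows downward; lengths in m; the calibration is good to about 2 mm. A picture is of the moment at which its call begins. There is no depth.
- hand_in(): hands the job in, once; it reports no verdict.
The state is a dict: "clock": time; "joint_pos": joint angles; "qvel": joint speeds; "tau": joint torques, N m; "tcp_pos": TCP position; "orientation": TCP orientation; "wrist_force": force on the tool from outside, world axes, zero at the start; "ft_torque": the same for the moment, N m; "finger_gap": finger opening in m.
Only numpy, scipy, OpenCV 4.12 (cv2) and the standard library are available. Lean on these libraries where they do the work, as an engineer would, in place of code of your own. Each camera call takes 0.05 s, during which the arm holds its last target. There are 200 camera calls.

## Task

Take the dipstick (the rod with the round collar) from its rack and push it down the gearbox's slanting tube until its collar stops on the tube's mouth, then draw it right out. Present it for reading under the microscope: rod level, its tip under the lens and midway between the lens and the white stage, and finish while still holding it there, still and in the gripper alone. Leave the other things where they are.

Things in the scene. Friction and masses are not known exactly. Their poses are not given: they have to be found in the camera images.
- dipstick_grip (a point): dipstick, centre of its aluminium grip block (90 mm long, 16 mm wide across the fingers, 18 mm high). Its x axis runs along the rod towards the tip, z is up as it lies in the rack. Ahead of the block along +x: steel collar, 34 mm across, from 45 to 53 mm; then a 9 mm round shank to the rounded tip at 178 mm. About 0.15 kg. It lies level in the rack, grip centre 75 mm above the table, tip pointing to the robot's left (+y) within 0.2 rad
- dipstick_collar (a point): centre of the collar's front face (53 mm ahead of the grip's centre), which comes to rest on the tube's rim; axes as the grip
- dipstick_tip (a point): very end of the dipstick (178 mm ahead of the grip's centre); axes as the grip
- tube: the slanting steel dipstick tube fixed to the gearbox. Origin: centre of its mouth, in the plane of the rim, 122 mm above the table. Its z axis points out of the mouth along the tube, 35 degrees above level (up and towards the robot's right, -y, within 0.3 rad); the rod goes in along -z. Bore 16 mm, flared to 26 mm at the mouth (rim 32 mm outside), 135 mm long, so the tip does not reach the bottom when the collar stops
- gearbox: grey gearbox carrying the tube, fixed. Origin on the table right below the tube's mouth; x points from there to the housing, z up. Housing 150 x 160 x 110 mm begins 107 mm along x; a cover and plug on it reach 152 mm height
- microscope: black inspection microscope, fixed. Origin on the table on the lens axis. White round stage 72 mm across, top at 50 mm height; lens (24 mm across) underside at 170 mm, tube 42 mm across up to 310 mm. Its 22 mm column, 268 mm tall, stands 110 mm from the axis along its +y, base 130 x 200 mm
- reading_point (a point): empty point on the lens axis midway between lens and stage, 110 mm above the table: the dipstick's tip goes here
- rack: plywood rack under the dipstick, fixed. Origin at the centre of its underside, x along the rod towards the tip. Base 190 x 70 mm, 10 mm thick. The grip's centre lies 60 mm behind the origin (-x), 75 mm up; two cross bars 60 mm wide, 12 mm thick stand under the shank (x = 40 mm) and under the rear of the grip (x = -89 mm), with cheeks beside the rod up to 79 mm high; lift straight up to take the rod out
- rack2: a like rack, fixed, under the collarless prod, 95 to 155 mm beside the first, on either side of it
- prod: a second rod in the other rack, same grip block as the dipstick but no collar and a shorter shank (tip 145 mm from the grip's centre); origin at its grip's centre. Leave alone
- screwdriver: loose black-handled screwdriver lying flat, bystander
- wrench: loose open-ended wrench lying flat, bystander
- oil_bottle: black bottle, 56 mm across, 130 mm tall, bystander
- grease_jar: amber jar, 60 mm across, 55 mm tall, bystander
- disc_weight: brass disc weight, 72 mm across, 40 mm tall, bystander
- cup: steel cup, 72 mm across, 80 mm tall, bystander
- brush: loose brush lying flat, bystander

How it is judged:
On the way, in this order (a step that is already met when the one before it is completed fails the run):
1. the dipstick is in the tube with its collar stopped on the mouth (z of dipstick_collar in the frame of tube below 0.003 m and x of dipstick_collar in the frame of tube between -0.009 and 0.009 m and y of dipstick_collar in the frame of tube between -0.009 and 0.009 m and angle between the x axis of dipstick_grip and the z axis of tube, either way round below 0.12 rad and z of dipstick_tip in the frame of tube below -0.11 m), for 0.2 s.
2. the dipstick is drawn right out of the tube (z of dipstick_tip in the frame of tube above 0.005 m and height (world z) of dipstick_grip above 0.09 m), for 0.1 s.
At the end, for the whole second after the job is handed in: The dipstick is held still in the fingers alone (no contact with microscope, gearbox, rack or bottle), rod level within 0.16 rad, its tip within 20 mm of the lens axis and within 22 mm of the height midway between lens and stage (horizontal distance between dipstick_tip and reading_point below 0.02 m and height (world z) of dipstick_tip between 0.088 and 0.132 m and angle between dipstick_grip's own x axis and vertical between 1.4108 and 1.7308 rad and contact force between the fingers and dipstick above 1 N and linear speed of dipstick below 0.02 m/s and angular speed of dipstick below 0.15 rad/s and contact force between dipstick and microscope below 0.2 N and contact force between dipstick and gearbox below 0.2 N and contact force between dipstick and rack below 0.2 N and contact force between dipstick and oil_bottle below 0.2 N); the arm keeps its last pose, push and grip.
It fails at once if a bystander (any loose thing but the dipstick) is moved more than 30 mm (distance of any of prod, screwdriver, wrench, oil_bottle, grease_jar, disc_weight, cup, brush from where it was at the start of the episode above 0.03 m).
It also fails if it takes over 58 s, if anything falls off the work surface, if the arm or the gripper's body presses on something with over 40 N, if the wrist force passes 120 N, or if a joint passes its speed limit or range.

## Working session

There is one attempt and no reset: what is moved stays moved. The work goes in short steps, Python scripts to look and compute and a shell command to move; the robot and the scene stay as the last step left them, time stands still between calls to the robot, and variables do not carry over. Pictures are saved under pics/ and viewed, about 8 in all and at most 12, crops included, and the job is handed in when it is done.

```bash
ls; mkdir -p pics; cat > h.py <<'E'
from workcell import *
import numpy as np, cv2
from scipy.spatial.transform import Rotation as Ro
def snap(n,f,crop=None,s=1):
    c=read_camera(n); im=c["image"][:,:,::-1]
    np.savez('pics/'+f+'.npz',**{k:c[k] for k in c})
    cv2.imwrite('pics/'+f+'_full.png',im)
    if crop:
        a,b,w,h=crop; im=cv2.resize(im[b:b+h,a:a+w],None,fx=s,fy=s,interpolation=cv2.INTER_CUBIC)
    cv2.imwrite('pics/'+f+'.png',im); return c
def ray(c,u,v,z):
    "world point at height z on the pixel's ray"
    d=c["R"].T@np.linalg.solve(c["K"],[u,v,1.]); o=-c["R"].T@c["t"]
    return o+d*(z-o[2])/d[2]
def proj(c,X):
    p=c["K"]@(c["R"]@np.asarray(X)+c["t"]); return p[:2]/p[2]
def tool():
    s=get_state(); q=s["orientation"]; return np.array(s["tcp_pos"]),Ro.from_quat([q[1],q[2],q[3],q[0]]).as_matrix()
def load(f): return dict(np.load('pics/'+f+'.npz'))
E
python3 - <<'E'
from h import *
print(get_state()); print(tool()[1].round(3))
a=snap("scene","s0")
b=snap("top","t0")
for c in (a,b): print(c["K"],-c["R"].T@c["t"],c["R"].round(3))
E
```

```text
pics
{'clock': 0.0, 'joint_pos': array([-1.28562357e+00,  3.14007456e-01,  4.49696278e-02,  1.30359261e+00,
       -1.05327901e-05,  1.43117124e+00]), 'qvel': array([-0.00046402, -0.00016673, -0.0009113 ,  0.00062188, -0.000339  ,
       -0.00026126]), 'tau': array([ 2.18900468e-04, -4.80626142e+01,  2.98534799e+01,  1.91593630e-02,
        9.49615639e-06,  5.17593392e-06]), 'tcp_pos': array([ 0.2367974 , -0.52337394,  0.21020106]), 'orientation': array([-9.14246537e-04,  9.77527610e-01,  2.10805432e-01, -7.19313016e-05]), 'wrist_force': array([-0.32305423,  0.30782517,  0.73788476]), 'ft_torque': array([-0.02009122,  0.03554247,  0.05834564]), 'finger_gap': 0.08582574737390529}
[[ 0.911  0.412 -0.001]
 [ 0.412 -0.911  0.002]
 [ 0.    -0.002 -1.   ]]
[[507.80950294   0.         323.81732151]
 [  0.         507.80950294 242.9172592 ]
 [  0.           0.           1.        ]] [ 1.2166679  -0.36652586  0.87947037] [[ 0.423  0.906  0.012]
 [ 0.647 -0.293 -0.705]
 [-0.635  0.306 -0.71 ]]
[[468.96849054   0.         316.26945288]
 [  0.         468.96849054 239.71505215]
 [  0.           0.           1.        ]] [ 0.46622275 -0.04516413  1.16060432] [[-0.014 -1.    -0.009]
 [-0.999  0.014 -0.033]
 [ 0.033  0.008 -0.999]]
```

View pics/t0.png

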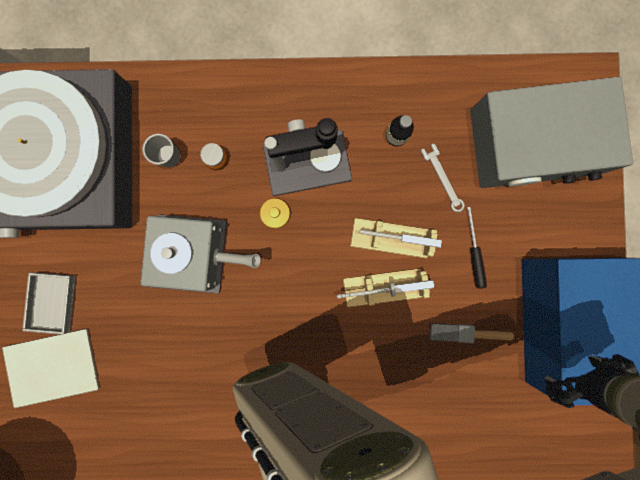

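View pics/s0.png

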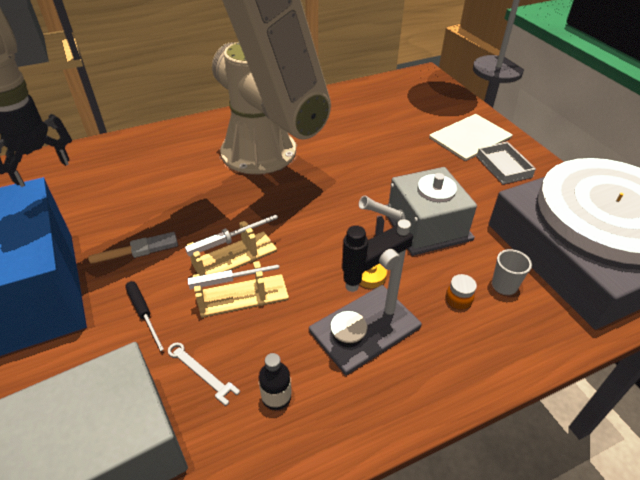

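```bash
python3 - <<'E'
import cv2,numpy as np
t=cv2.imread('pics/t0.png'); s=cv2.imread('pics/s0.png')
def cr(im,a,b,w,h,f): return cv2.resize(im[b:b+h,a:a+w],None,fx=f,fy=f,interpolation=cv2.INTER_CUBIC)
A=cr(t,325,260,120,60,6.6667)[:400]   # 800x400
A=cr(t,330,262,115,42,7)[:294,:800]
B=cr(t,200,235,70,42,7); C=cr(t,265,120,44,42,7) ; C=cr(t,290,118,44,42,7)
B=np.hstack([B,C])[:, :800]
w=max(A.shape[1],B.shape[1]); p=lambda i:np.pad(i,((0,0),(0,w-i.shape[1]),(0,0)))
cv2.imwrite('pics/cropA.png',np.vstack([p(A),p(B)])); print(A.shape,B.shape)
D=cr(s,180,205,110,60,7)[:, :800]; 
E=cr(s,340,180,80,25,5)
D=cr(s,180,208,105,42,7); E=cr(s,355,185,55,42,7); F=cr(s,320,295,55,42,7)
EF=np.hstack([E,F]); w=max(D.shape[1],EF.shape[1]); 
cv2.imwrite('pics/cropB.png',np.vstack([p(D) if D.shape[1]<w else D,np.pad(EF,((0,0),(0,w-EF.shape[1]),(0,0)))]))
E
```

```text
(294, 800, 3) (294, 798, 3)
```

View pics/cropA.png

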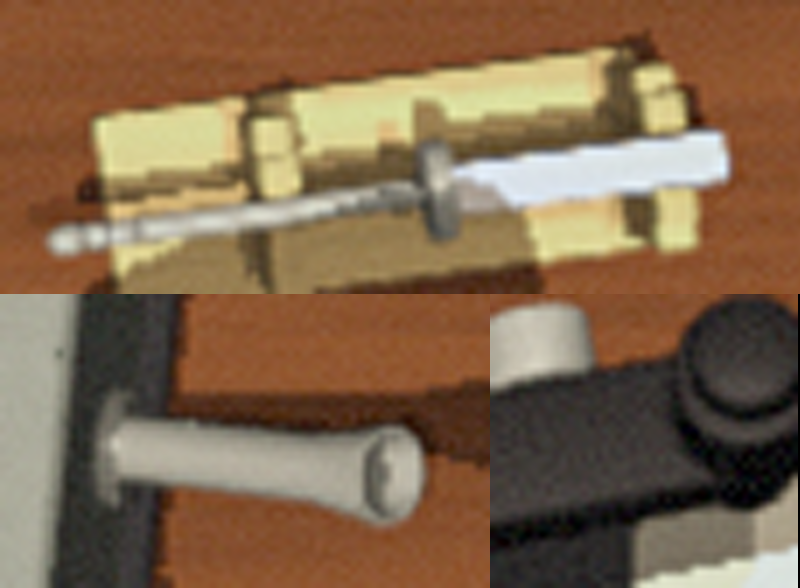

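View pics/cropB.png

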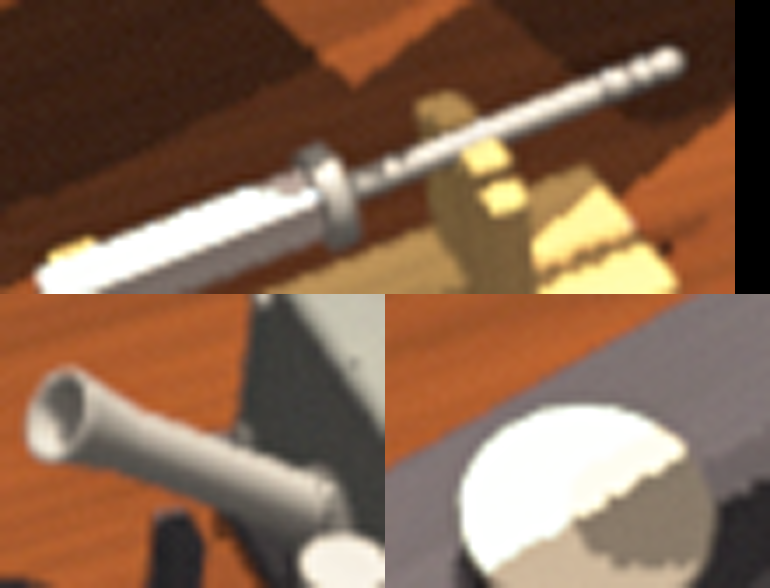

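```bash
python3 - <<'E'
from h import *
s=load('s0');t=load('t0')
def both(n,z,ps=None,pt=None):
    print(n, 'S',ray(s,*ps,z).round(4) if ps else '', 'T',ray(t,*pt,z).round(4) if pt else '')
both('tip',.075,(277.7,216.7),(336.9,296.3))
both('collarfront',.075,(229,237),(390,289.4))
both('blocktail top',.084,None,(434,284.4))
both('mouth',.122,(363.3,202.3),(256.9,260.7))
both('tube base top edge',.08,None,(200+110/7,235+155/7))
both('stage',.05,(348.9,324.5),(327,157))
# stage circle fit: predict extents
for c0 in [ray(s,348.9,y,.05) for y in (323,324.5,326)]:
    a=np.linspace(0,6.28,60)
    P=np.array([proj(s,c0+[.036*np.cos(k),.036*np.sin(k),0]) for k in a]); Q=np.array([proj(t,c0+[.036*np.cos(k),.036*np.sin(k),0]) for k in a])
    print(c0.round(4),P.min(0),P.max(0),Q.min(0),Q.max(0))
both('coltop .268',.268,(404,228),None); both('scopetop .31',.31,(356,235),(326.5,129.5))
E
```

```text
tip S [ 0.3737 -0.0818  0.075 ] T [ 0.371 -0.082  0.075]
collarfront S [ 0.392  -0.2063  0.075 ] T [ 0.3852 -0.2046  0.075 ]
blocktail top S  T [ 0.3959 -0.3039  0.084 ]
mouth S [0.4577 0.0976 0.122 ] T [0.456  0.0955 0.122 ]
tube base top edge S  T [0.4652 0.1962 0.08  ]
stage S [ 0.7022 -0.0602  0.05  ] T [ 0.6999 -0.0645  0.05  ]
[ 0.6989 -0.0586  0.05  ] [330.82856184 308.54719944] [366.99172286 338.21703995] [309.43871523 142.42988098] [339.64302973 172.43965011]
[ 0.7022 -0.0602  0.05  ] [330.78271209 309.97465276] [367.03769694 339.79532818] [310.11269981 141.07198332] [340.31483653 171.0763552 ]
[ 0.7054 -0.0619  0.05  ] [330.73686237 311.40192895] [367.08367136 341.37382243] [310.78316901 139.72116802] [340.98313925 169.72017127]
coltop .268 S [0.6942 0.0407 0.268 ] T 
scopetop .31 S [ 0.7123 -0.0663  0.31  ] T [ 0.6958 -0.0598  0.31  ]
```

```bash
cat >> h.py <<'E'
def go(x,y,z,yaw=None):
    p,R=tool(); d=R.T@(np.array([x,y,z])-p)/.04
    cy=np.arctan2(R[1,0],R[0,0]); tr=0 if yaw is None else -((yaw-cy+np.pi)%(2*np.pi)-np.pi)
    print('travel',d.round(2),'turn',round(tr,3),'| tcp',p.round(4),'yaw',round(cy,3),'tilt',R[2].round(3))
E
python3 - <<'E'
from h import *
s=load('s0');t=load('t0')
for z in (.05,.06): print(ray(s,401.4,214.4,z),ray(t,216.4,257.6,z))
go(.391,-.259,.14,1.678)
E
```

```text
[0.46385569 0.20539922 0.05      ] [0.46401878 0.2012707  0.05      ]
[0.47293151 0.19850415 0.06      ] [0.46403863 0.19905177 0.06      ]
travel [ 6.24 -4.43  1.77] turn -1.253 | tcp [ 0.2368 -0.5234  0.2103] yaw 0.425 tilt [ 0.    -0.002 -1.   ]
```

```bash
python3 -m crank '{"travel":[[6.24,-4.43,1.77],[6.24,-4.43,1.77],[6.24,-4.43,1.77],[6.24,-4.43,1.77],[6.24,-4.43,1.77]],"turn":[-1.25,-1.25,-1.25,-1.25,-1.25]}' 85 30; python3 -c "
from h import *
go(.391,-.259,.14,1.678)"
```

```text
clock: 0.52
tcp_pos: [0.3396, -0.3468, 0.1634]
orientation: [-0.0, 0.864, 0.503, 0.0]
wrist_force: [1.0, 0.2, -0.2]
finger_gap: 0.0853
travel [2.54 0.04 0.58] turn -0.623 | tcp [ 0.3396 -0.3468  0.1634] yaw 1.055 tilt [ 0. -0. -1.]
```

```bash
python3 -m crank '{"travel":[[2.54,0.04,0.58],[2.54,0.04,0.58],[2.54,0.04,0.58],[2.54,0.04,0.58],[2.54,0.04,0.58]],"turn":[-0.62,-0.62,-0.62,-0.62,-0.62]}'; python3 -c "
from h import *
c=snap('scene','s1',(150,170,170,127),4.7)
go(.391,-.259,.054,1.678)"
```

```text
clock: 0.93
tcp_pos: [0.3915, -0.2592, 0.1402]
orientation: [-0.001, 0.668, 0.744, 0.0]
wrist_force: [0.0, -0.8, 0.6]
finger_gap: 0.0847
travel [ 0.02 -0.01  2.16] turn 0.005 | tcp [ 0.3914 -0.26    0.1404] yaw 1.683 tilt [ 0.001 -0.001 -1.   ]
```

View pics/s1.png

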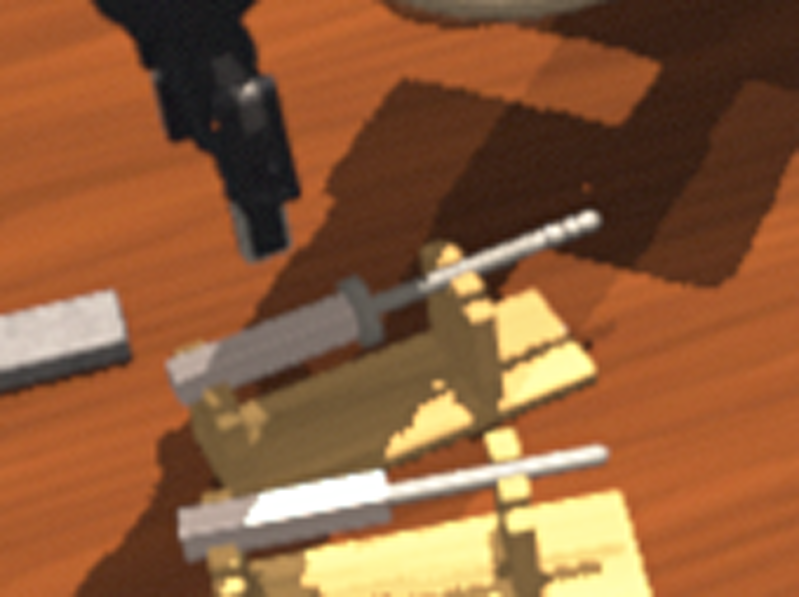

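The fingers straddle the grip block (block at crop 170–380, 290–390) near its middle; I'll descend and close.

```bash
python3 -m crank '{"travel":[[0,0,0.8],[0,0,1.6],[0,0,2.15],[0,0,2.15],[0,0,2.15]],"turn":[0,0,0,0,0]}' && python3 -m crank '{"travel":[[0,0,0],[0,0,0],[0,0,0],[0,0,0],[0,0,0]],"turn":[0,0,0,0,0]}' 8 30 && python3 -m crank '{"travel":[[0,0,0],[0,0,0],[0,0,0],[0,0,0],[0,0,0]],"turn":[0,0,0,0,0]}' && python3 -m crank '{"travel":[[0,0,-0.5],[0,0,-1],[0,0,-1.5],[0,0,-2],[0,0,-2.5]],"turn":[0,0,0,0,0]}'; python3 -c "
from h import *
c=snap('scene','s2',(150,110,170,127),4.7)
go(.391,-.259,.054,1.678)"
```

```text
clock: 1.4
tcp_pos: [0.3902, -0.2605, 0.0541]
orientation: [-0.002, 0.672, 0.741, 0.0]
wrist_force: [-0.0, 0.2, -0.0]
finger_gap: 0.0853
clock: 1.82
tcp_pos: [0.3918, -0.2618, 0.0558]
orientation: [0.001, 0.671, 0.741, -0.0]
wrist_force: [0.5, 0.2, -0.4]
finger_gap: 0.0252
clock: 2.23
tcp_pos: [0.3917, -0.2617, 0.0557]
orientation: [0.001, 0.671, 0.741, -0.0]
wrist_force: [-1.1, 0.6, 6.2]
finger_gap: 0.0148
clock: 2.65
tcp_pos: [0.391, -0.261, 0.1555]
orientation: [-0.0, 0.671, 0.741, -0.0]
wrist_force: [0.2, 0.8, -1.3]
finger_gap: 0.015
travel [ 0.1  -0.04  2.63] turn -0.008 | tcp [ 0.3927 -0.2625  0.1594] yaw 1.67 tilt [-0.004  0.003 -1.   ]
```

View pics/s2.png

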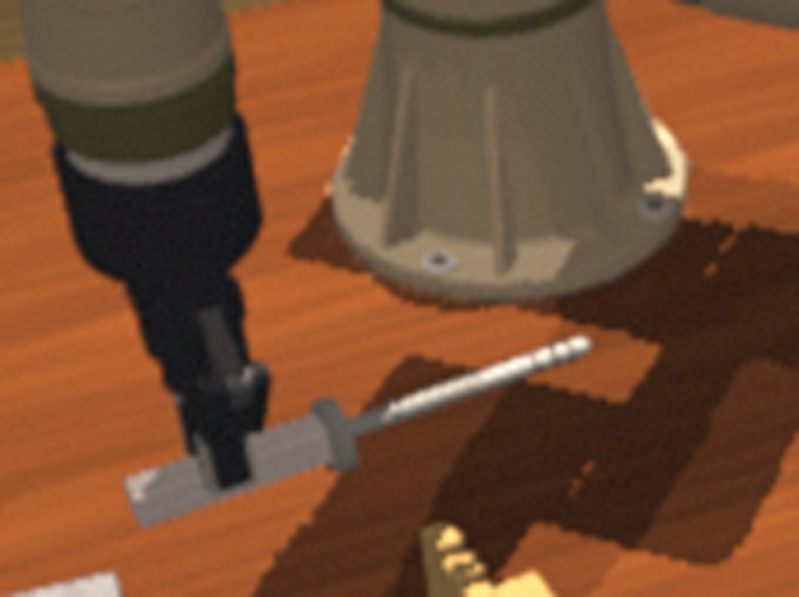

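```bash
python3 -c "
from h import *
c=load('s2')
for z in (.165,.175,.185): print(z,ray(c,275.5,183.4,z).round(4))
R=np.array([np.cos(1.67),np.sin(1.67)])*.178; print(np.array(tool()[0])[:2]+R)
go(.47,-.165,.14,.4)"
```

```text
0.165 [ 0.3627 -0.0777  0.165 ]
0.175 [ 0.3747 -0.0817  0.175 ]
0.185 [ 0.3866 -0.0858  0.185 ]
[ 0.37503523 -0.08541144]
travel [2.24 2.16 0.48] turn 1.27 | tcp [ 0.3927 -0.2625  0.1594] yaw 1.67 tilt [-0.004  0.003 -1.   ]
```

```bash
python3 -m crank '{"travel":[[0.7,0.7,0.1],[1.2,1.2,0.2],[1.7,1.7,0.3],[2.24,2.16,0.4],[2.24,2.16,0.48]],"turn":[0.12,0.24,0.36,0.48,0.6]}' && python3 -m crank '{"travel":[[0,0,0],[0,0,0],[0,0,0],[0,0,0],[0,0,0]],"turn":[0.12,0.24,0.36,0.48,0.6]}'; python3 -c "
from h import *
go(.499,-.148,.114,.4)"
```

```text
clock: 3.12
tcp_pos: [0.4702, -0.1601, 0.1347]
orientation: [-0.001, 0.86, 0.51, 0.001]
wrist_force: [-0.4, 0.0, -1.0]
finger_gap: 0.0148
clock: 3.53
tcp_pos: [0.468, -0.1633, 0.1349]
orientation: [-0.0, 0.973, 0.231, -0.0]
wrist_force: [-0.6, 0.6, -1.0]
finger_gap: 0.0151
travel [0.86 0.01 0.52] turn 0.067 | tcp [ 0.468  -0.1633  0.1349] yaw 0.467 tilt [-0.001 -0.001 -1.   ]
```

Now slide under the lens: turn, then forward to grip 122 mm before the lens axis.

```bash
python3 -m crank '{"travel":[[0.5,0,0.4],[0.86,0,0.5],[0.86,0,0.5],[0.86,0,0.5]],"turn":[0.07,0.07,0.07,0.07]}'; python3 -c "
from h import *
go(.590,-.109,.111,.4)"
```

```text
clock: 3.87
tcp_pos: [0.4989, -0.1473, 0.1149]
orientation: [-0.0, 0.979, 0.202, -0.001]
wrist_force: [0.5, -1.0, -1.2]
finger_gap: 0.0149
travel [2.47 0.02 0.09] turn 0.006 | tcp [ 0.4989 -0.1473  0.1149] yaw 0.406 tilt [-0.002 -0.001 -1.   ]
```

```bash
python3 -m crank '{"travel":[[0.7,0,0],[1.4,0,0.05],[2.1,0,0.08],[2.47,0,0.1],[2.47,0,0.1]],"turn":[0,0,0,0,0]}' && python3 -m crank '{"travel":[[0,0,-0.4],[0,0,-0.7],[0,0,-1],[0,0,-1.2],[0,0,-1.4]],"turn":[0,0,0,0,0]}'; python3 -c "
from h import *
go(.590,-.109,.224,.4)"
```

```text
clock: 4.28
tcp_pos: [0.5923, -0.1084, 0.1117]
orientation: [0.0, 0.979, 0.202, 0.001]
wrist_force: [-1.1, -1.2, -1.4]
finger_gap: 0.0152
clock: 4.7
tcp_pos: [0.5889, -0.1096, 0.1682]
orientation: [-0.0, 0.98, 0.2, -0.001]
wrist_force: [1.0, -0.5, -4.1]
finger_gap: 0.0145
travel [ 0.03 -0.   -1.4 ] turn 0.003 | tcp [ 0.5889 -0.1096  0.1682] yaw 0.403 tilt [-0.001 -0.    -1.   ]
```

```bash
python3 -m crank '{"travel":[[0,0,-0.3],[0,0,-0.6],[0,0,-0.9],[0,0,-1.2],[0,0,-1.42]],"turn":[0,0,0,0,0]}'; python3 -c "
from h import *
c=snap('scene','s3',(240,190,170,127),4.7)
p,R=tool(); g=p+[0,0,.019]; print(p,proj(c,g))
for th in (.5,.55,.6,.65): 
  u=np.r_[R[:2,0]*np.cos(th),-np.sin(th)]; print(th,[((proj(c,g+u*s)-[240,190])*4.7).round() for s in (.053,.178,-.045)])"
```

```text
clock: 5.12
tcp_pos: [0.5892, -0.1096, 0.2254]
orientation: [0.0, 0.98, 0.2, -0.0]
wrist_force: [0.1, -0.8, -2.0]
finger_gap: 0.0148
[ 0.58993447 -0.10980709  0.22712314] [301.75804348 224.18405465]
0.5 [array([379., 264.]), array([590., 512.]), array([216.,  73.])]
0.55 [array([376., 267.]), array([579., 519.]), array([218.,  71.])]
0.6 [array([373., 269.]), array([568., 524.]), array([220.,  68.])]
0.65 [array([370., 271.]), array([557., 528.]), array([222.,  66.])]
```

View pics/s3.png

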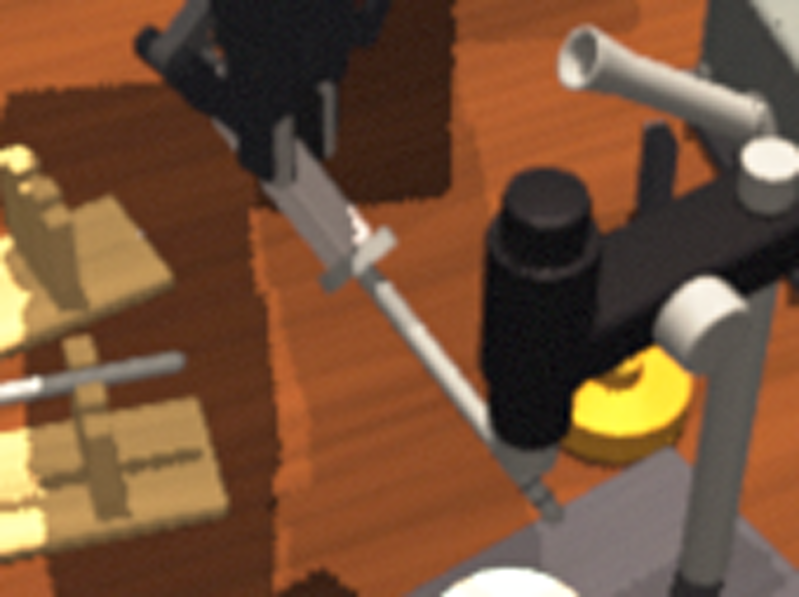

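The rod is tilted about 0.6 rad, tip under the lens at crop (557,518). Back out along the rod, then turn towards the tube.

```bash
python3 -m crank '{"travel":[[0,0,0.1],[-0.7,0,-0.35],[-1.4,0,-0.8],[-2,0,-1.1],[-2.6,0,-1.1]],"turn":[0,0,0,0,0]}'; python3 -c "
from h import *
go(.445,-.0694,.2195,1.5)"
```

```text
clock: 5.58
tcp_pos: [0.4942, -0.1507, 0.2702]
orientation: [0.001, 0.98, 0.2, 0.001]
wrist_force: [0.5, 0.5, -1.3]
finger_gap: 0.015
travel [-0.34 -2.36  1.26] turn -1.097 | tcp [ 0.4942 -0.1507  0.2702] yaw 0.403 tilt [ 0.002  0.003 -1.   ]
```

```bash
python3 -m crank '{"travel":[[-0.2,-0.3,0],[-0.3,-0.7,0],[-0.34,-1.2,0],[-0.34,-1.6,0.1],[-0.34,-2,0.2]],"turn":[-0.12,-0.24,-0.36,-0.48,-0.6]}' && python3 -c "
from h import *
go(.445,-.0694,.2195,1.5)"
```

```text
clock: 6.0
tcp_pos: [0.4497, -0.0812, 0.2598]
orientation: [0.0, 0.876, 0.483, 0.0]
wrist_force: [0.2, -0.5, -0.7]
finger_gap: 0.0146
travel [ 0.19 -0.26  1.01] turn -0.492 | tcp [ 0.4497 -0.0812  0.2598] yaw 1.008 tilt [ 0.  0. -1.]
```

```bash
python3 -m crank '{"travel":[[0.1,-0.2,0.2],[0.19,-0.26,0.5],[0.19,-0.26,0.8],[0.19,-0.26,1.0],[0.19,-0.26,1.0]],"turn":[-0.12,-0.24,-0.36,-0.49,-0.49]}' && python3 -c "
from h import *
a=snap('scene','s4'); b=snap('top','t4')
im=cv2.imread('pics/s4_full.png'); it=cv2.imread('pics/t4_full.png')
f=lambda i,x,y,w,h,k: cv2.resize(i[y:y+h,x:x+w],None,fx=k,fy=k,interpolation=cv2.INTER_CUBIC)
cv2.imwrite('pics/st4.png',np.vstack([f(im,270,140,160,75,5),f(it,210,225,160,45,5)]))
go(.445,-.0694,.2195,1.5)"
```

```text
clock: 6.42
tcp_pos: [0.4442, -0.0691, 0.2181]
orientation: [-0.002, 0.733, 0.68, -0.001]
wrist_force: [-0.3, 0.4, -1.0]
finger_gap: 0.0151
travel [ 0.   -0.01  0.01] turn -0.01 | tcp [ 0.4453 -0.0696  0.22  ] yaw 1.49 tilt [ 0.    -0.001 -1.   ]
```

View pics/st4.png

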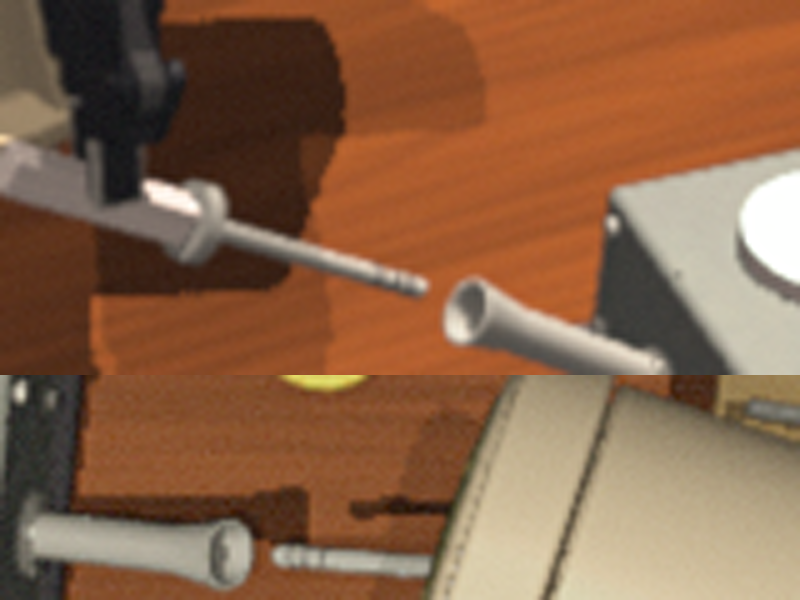

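```bash
python3 -c "
from h import *
a=load('s4');b=load('t4')
def tri(p,q):
  P=[c['K']@np.c_[c['R'],c['t']] for c in (a,b)]
  X=cv2.triangulatePoints(P[0],P[1],np.array(p,float),np.array(q,float))[:,0]; return X[:3]/X[3]
T=tri((270+425/5,140+288/5),(210+274/5,225+180/5)); M=tri((270+467/5,140+312/5),(210+231/5,225+178/5))
p,R=tool();g=p+[0,0,.019];print('tip',T,'mouth',M,'g',g); v=T-g;print('rod',v,np.linalg.norm(v),'pitch',np.arcsin(-v[2]/np.linalg.norm(v)),'yaw',np.arctan2(v[1],v[0]))
u=np.r_[np.cos(1.5)*.8192,np.sin(1.5)*.8192,-.5736]
w=M-T; print('along',w@u,'off',w-(w@u)*u)
for c in (a,b): print(proj(c,T),proj(c,M),proj(c,[.457,.0965,.122]))
"
```

```text
tip [0.45546048 0.07588837 0.14175381] mouth [0.45658695 0.09787503 0.12067187] g [ 0.44529042 -0.06961876  0.23900615]
rod [ 0.01017006  0.14550713 -0.09725234] 0.1753105025158677 pitch 0.588054528327947 yaw 1.5010159221018469
along 0.030124229687999465 off [-0.00061917 -0.00262929 -0.00380268]
[354.88883936 197.60677836] [363.12366458 202.41873102] [362.71735838 202.24558875]
[264.67720168 260.94382974] [255.89641018 260.45837852] [256.43224787 260.26975868]
```

```bash
python3 -m crank '{"travel":[[-0.06,0,0.1],[0.2,0,0.28],[0.45,0,0.46],[0.7,0,0.63],[0.86,0,0.74]],"turn":[-0.01,-0.01,-0.01,-0.01,-0.01]}' && python3 -m crank '{"travel":[[0.25,0,0.17],[0.49,0,0.34],[0.74,0,0.51],[0.74,0,0.51]],"turn":[0,0,0,0]}'; python3 -c "
from h import *
go(.4539,.0532,.1334,1.5)"
```

```text
clock: 6.93
tcp_pos: [0.4479, -0.0339, 0.1898]
orientation: [-0.001, 0.731, 0.683, -0.0]
wrist_force: [-0.6, 0.2, -0.5]
finger_gap: 0.0149
clock: 7.27
tcp_pos: [0.4493, -0.0039, 0.1689]
orientation: [-0.001, 0.73, 0.684, -0.001]
wrist_force: [-0.2, -0.5, -1.2]
finger_gap: 0.0147
travel [1.43 0.02 0.89] turn 0.005 | tcp [ 0.4493 -0.0039  0.1689] yaw 1.505 tilt [ 0.001 -0.003 -1.   ]
```

```bash
python3 -m crank '{"travel":[[0.25,0,0.17],[0.49,0,0.34],[0.74,0,0.51],[1.0,0,0.7],[1.0,0,0.7]],"turn":[0,0,0,0,0]}' && python3 -m crank '{"travel":[[0.1,0,0.07],[0.2,0,0.14],[0.3,0,0.21],[0.3,0,0.21]],"turn":[0,0,0,0]}'; python3 -c "
from h import *
go(.4539,.0532,.1334,1.5)"
```

```text
clock: 7.68
tcp_pos: [0.452, 0.0358, 0.1408]
orientation: [-0.001, 0.73, 0.683, -0.001]
wrist_force: [-0.3, 0.4, -0.7]
finger_gap: 0.0147
clock: 8.02
tcp_pos: [0.4538, 0.0464, 0.1337]
orientation: [-0.0, 0.731, 0.683, -0.0]
wrist_force: [-0.2, 0.7, -1.2]
finger_gap: 0.0145
travel [ 0.17 -0.01  0.01] turn 0.003 | tcp [0.4538 0.0464 0.1337] yaw 1.503 tilt [ 0. -0. -1.]
```

Close to seating; press on in small steps watching the force.

```bash
python3 -m crank '{"travel":[[0.08,0,0.06],[0.16,0,0.11],[0.24,0,0.17],[0.24,0,0.17]],"turn":[0,0,0,0]}' && python3 -m crank '{"travel":[[0.04,0,0.03],[0.08,0,0.06],[0.12,0,0.08],[0.12,0,0.08]],"turn":[0,0,0,0]}'; python3 -c "
from h import *
go(.4539,.0532,.1334,1.5)"
```

```text
clock: 8.35
tcp_pos: [0.4549, 0.0548, 0.1275]
orientation: [0.001, 0.731, 0.683, -0.001]
wrist_force: [-0.4, -4.3, 1.5]
finger_gap: 0.0152
clock: 8.68
tcp_pos: [0.4558, 0.0555, 0.1267]
orientation: [0.005, 0.732, 0.682, -0.003]
wrist_force: [-5.5, -18.5, 19.9]
finger_gap: 0.0152
travel [-0.06 -0.04 -0.17] turn 0.0 | tcp [0.4558 0.0555 0.1267] yaw 1.5 tilt [-0.011  0.003 -1.   ]
```

```bash
python3 -m crank '{"travel":[[0,0,0],[0,0,0],[0,0,0],[0,0,0],[0,0,0]],"turn":[0,0,0,0,0]}'; python3 -c "
from h import *
c=snap('scene','s5',(320,150,100,75),8)
print(get_state()['wrist_force'])"
```

```text
clock: 9.1
tcp_pos: [0.4557, 0.0555, 0.1267]
orientation: [0.005, 0.732, 0.682, -0.003]
wrist_force: [-5.6, -18.5, 18.8]
finger_gap: 0.0148
[ -6.35231123 -17.92914583  18.53715539]
```

View pics/s5.png

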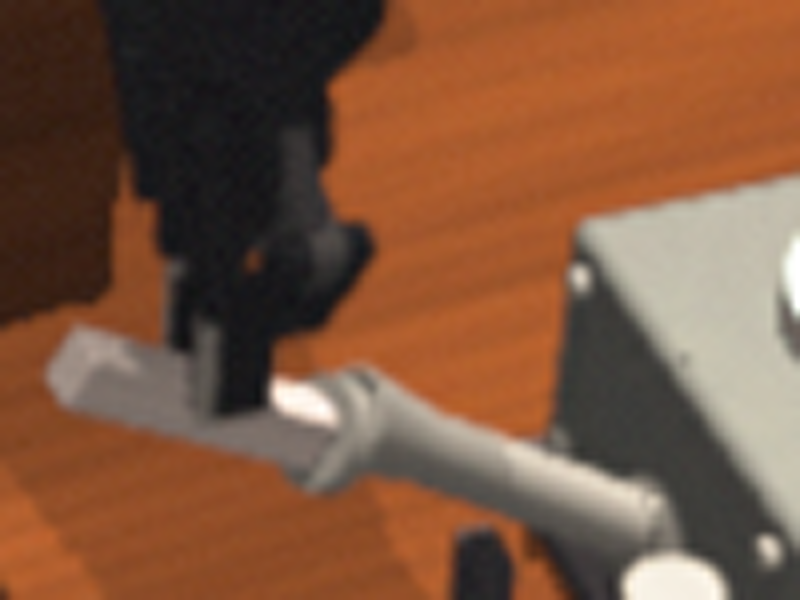

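Collar (crop 340,430) sits flat on the tube's rim with about 26 N axial push held for >0.4 s. Draw it out.

```bash
python3 -m crank '{"travel":[[-0.3,0,-0.21],[-0.65,0,-0.46],[-1.06,0,-0.74],[-1.47,0,-1.03],[-1.88,0,-1.32]],"turn":[0,0,0,0,0]}' && python3 -m crank '{"travel":[[-0.41,0,-0.29],[-0.82,0,-0.57],[-1.23,0,-0.86],[-1.64,0,-1.15],[-1.88,0,-1.32]],"turn":[0,0,0,0,0]}' && python3 -m crank '{"travel":[[-0.2,0,-0.3],[-0.2,0,-0.3],[-0.2,0,-0.3]],"turn":[0,0,0]}'; python3 -c "
from h import *
a=snap('scene','s6'); b=snap('top','t6')
im=cv2.imread('pics/s6_full.png'); it=cv2.imread('pics/t6_full.png')
f=lambda i,x,y,w,h,k: cv2.resize(i[y:y+h,x:x+w],None,fx=k,fy=k,interpolation=cv2.INTER_CUBIC)
cv2.imwrite('pics/st6.png',np.vstack([f(im,250,130,160,75,5),f(it,210,225,160,45,5)]))
go(.4539,.0532,.1334,.4)"
```

```text
clock: 9.57
tcp_pos: [0.4495, -0.015, 0.1773]
orientation: [-0.0, 0.731, 0.683, 0.0]
wrist_force: [0.9, 0.4, -1.8]
finger_gap: 0.0146
clock: 9.98
tcp_pos: [0.4451, -0.091, 0.2308]
orientation: [0.001, 0.731, 0.682, 0.0]
wrist_force: [0.2, 0.2, -0.9]
finger_gap: 0.0151
clock: 10.23
tcp_pos: [0.4445, -0.0977, 0.2417]
orientation: [0.0, 0.731, 0.682, 0.0]
wrist_force: [-0.2, -0.2, -1.6]
finger_gap: 0.0148
travel [3.76 0.   2.69] turn 1.103 | tcp [ 0.4438 -0.097   0.2409] yaw 1.503 tilt [ 0.001 -0.001 -1.   ]
```

View pics/st6.png

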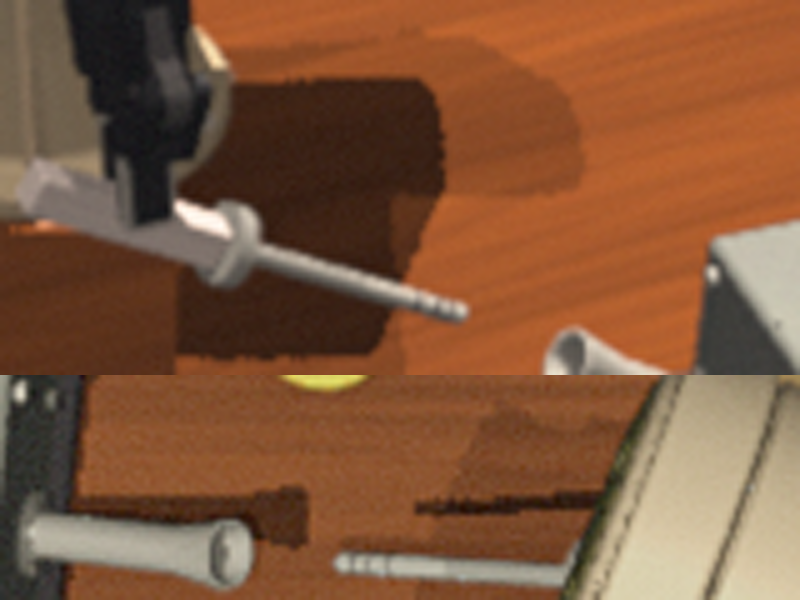

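Rod is drawn out (tip at crop (465,312), mouth at (570,350)), still gripped. Level it next against the stage; check clearances.

```bash
python3 -c "
from h import *
t=load('t0')
print('disc',ray(t,275,213,.04),'prodtip',ray(t,358,231,.075),'basecorners',ray(t,275,193,.02),ray(t,351,182,.02))
a=load('s6');b=load('t6')
P=[c['K']@np.c_[c['R'],c['t']] for c in (a,b)]
X=cv2.triangulatePoints(P[0],P[1],np.array((250+465/5,130+312/5)),np.array((210+335/5,225+187/5)))[:,0]; T=X[:3]/X[3]
p,R=tool();v=T-p-[0,0,.019];print(T,v,np.linalg.norm(v),np.arcsin(-v[2]/np.linalg.norm(v)))
go(.46,-.09,.22,.1)"
python3 -m crank '{"travel":[[0,0,0],[0,0,0],[0,0,0],[0,0,0],[0,0,0]],"turn":[0.12,0.24,0.36,0.48,0.6]}' && python3 -m crank '{"travel":[[0,0,0],[0,0,0],[0,0,0],[0,0,0],[0,0,0]],"turn":[0.12,0.24,0.36,0.48,0.6]}'; python3 -c "
from h import *
go(.532,-.079,.163,.1)"
```

```text
disc [0.56885595 0.06200415 0.04      ] prodtip [ 0.52099707 -0.13322303  0.075     ] basecorners [0.61967302 0.06336676 0.02      ] [ 0.64379749 -0.12264988  0.02      ]
[0.45215408 0.04686997 0.16419581] [ 0.00831964  0.14387808 -0.09574337] 0.17302286281465837 0.5863888494445924
travel [0.2  0.39 0.52] turn 1.403 | tcp [ 0.4438 -0.097   0.2409] yaw 1.503 tilt [ 0.001 -0.001 -1.   ]
clock: 10.75
tcp_pos: [0.4437, -0.0966, 0.2407]
orientation: [-0.001, 0.901, 0.434, -0.0]
wrist_force: [0.0, -0.3, -1.7]
finger_gap: 0.015
clock: 11.17
tcp_pos: [0.4437, -0.0966, 0.2408]
orientation: [-0.001, 0.989, 0.149, -0.001]
wrist_force: [0.0, -0.4, -1.3]
finger_gap: 0.0148
travel [2.24 0.23 1.94] turn 0.198 | tcp [ 0.4437 -0.0966  0.2408] yaw 0.298 tilt [-0.001 -0.001 -1.   ]
```

```bash
python3 -m crank '{"travel":[[0,0.2,0],[0.4,0.3,0.2],[0.9,0.4,0.6],[1.3,0.5,1.0],[1.6,0.55,1.4]],"turn":[0.12,0.24,0.27,0.27,0.27]}'; python3 -c "
from h import *
go(.531,-.067,.163,.03); print(get_state()['joint_pos'].round(2))"
```

```text
clock: 11.58
tcp_pos: [0.5129, -0.0987, 0.1842]
orientation: [-0.0, 1.0, 0.017, -0.0]
wrist_force: [0.4, -0.6, -2.0]
finger_gap: 0.0149
travel [ 0.48 -0.78  0.53] turn 0.004 | tcp [ 0.5129 -0.0987  0.1842] yaw 0.034 tilt [-0. -0. -1.]
[-0.34  0.22 -0.14  1.21  0.    2.76]
```

```bash
python3 -m crank '{"travel":[[0.1,-0.4,0],[0.3,-0.78,0.2],[0.48,-0.78,0.5],[0.48,-0.78,0.53]],"turn":[0,0,0,0]}' && python3 -m crank '{"travel":[[0,0,0.4],[0,0,0.8],[0,0,1.1],[0,0,1.4],[0,0,1.6]],"turn":[0,0,0,0,0]}'; python3 -c "
from h import *
go(.531,-.067,.037,.03)"
```

```text
clock: 11.92
tcp_pos: [0.5296, -0.0663, 0.1616]
orientation: [-0.0, 1.0, 0.018, -0.002]
wrist_force: [-0.3, -0.2, -1.4]
finger_gap: 0.0148
clock: 12.33
tcp_pos: [0.5287, -0.0679, 0.0993]
orientation: [-0.0, 1.0, 0.016, -0.001]
wrist_force: [-1.7, -0.4, 1.5]
finger_gap: 0.0146
travel [ 0.06 -0.02  1.56] turn 0.003 | tcp [ 0.5287 -0.0679  0.0993] yaw 0.033 tilt [-0.002 -0.    -1.   ]
```

Tip is on the stage (≈3 N up) and the rod is pivoting; continue down to level.

```bash
python3 -m crank '{"travel":[[0,0,0.35],[0,0,0.7],[0,0,1.05],[0,0,1.4],[0,0,1.53]],"turn":[0,0,0,0,0]}' && python3 -m crank '{"travel":[[0,0,0],[0,0,0]],"turn":[0,0]}'; python3 -c "
from h import *
a=snap('scene','s7',(260,220,160,120),5)
p,R=tool();print(p); g=p+[0,0,.019]; u=R[:,0]
for th in (0,.06,.12): 
  v=np.r_[u[:2]*np.cos(th),-np.sin(th)];print(th,[((proj(a,g+v*s)-[260,220])*5).round() for s in (-.045,.053,.178)])"
```

```text
clock: 12.75
tcp_pos: [0.5291, -0.0678, 0.0378]
orientation: [-0.0, 1.0, 0.016, -0.001]
wrist_force: [-0.8, 0.2, 0.6]
finger_gap: 0.015
clock: 12.92
tcp_pos: [0.5299, -0.068, 0.0396]
orientation: [0.0, 1.0, 0.016, -0.0]
wrist_force: [0.3, 0.2, -1.0]
finger_gap: 0.0152
[ 0.5302377  -0.06802228  0.03994386]
0 [array([207., 155.]), array([305., 305.]), array([448., 522.])]
0.06 [array([207., 151.]), array([305., 310.]), array([446., 537.])]
0.12 [array([207., 147.]), array([305., 314.]), array([444., 551.])]
```

View pics/s7.png

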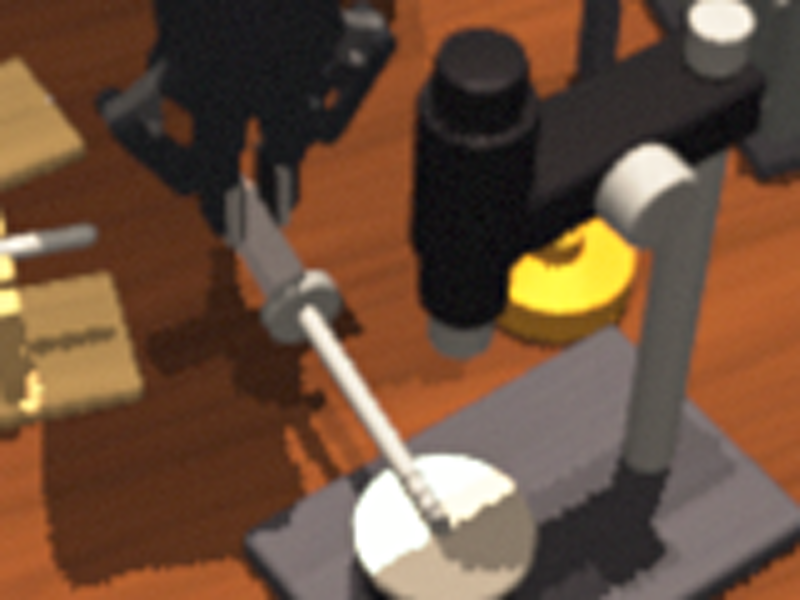

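```bash
python3 -m crank '{"travel":[[0,0,-0.3],[0,0,-0.6],[0,0,-0.9],[0,0,-1.2],[0,0,-1.36]],"turn":[0,0,0,0,0]}' && python3 -m crank '{"travel":[[0,0,0],[0,0,0],[0,0,0],[0,0,0],[0,0,0]],"turn":[0,0,0,0,0]}'; python3 -c "
from h import *
s=load('s7');print('tip before',ray(s,260+442/5,220+524/5,.0545))
a=snap('scene','s8',(300,220,107,80),7)
s=get_state();print(s['wrist_force'],s['qvel'])
p,R=tool();print(p);
g=p+[0,0,.019];u=R[:,0]
for th in (0,.03,.06,.12): 
  v=np.r_[u[:2]*np.cos(th),-np.sin(th)];print(th,[((proj(a,g+v*s)-[300,220])*7).round() for s in (.053,.176)])
print('reading',(proj(a,[.702,-.062,.110])-[300,220])*7)"
```

```text
clock: 13.38
tcp_pos: [0.5312, -0.0682, 0.0961]
orientation: [0.001, 1.0, 0.017, 0.002]
wrist_force: [0.6, -0.4, -1.7]
finger_gap: 0.0148
clock: 13.8
tcp_pos: [0.5294, -0.0677, 0.093]
orientation: [-0.0, 1.0, 0.016, -0.001]
wrist_force: [0.3, -0.9, -0.6]
finger_gap: 0.0149
tip before [ 0.70519132 -0.06309759  0.0545    ]
[ 0.30355828  0.98322646 -0.51124258] [ 4.50479443e-04 -6.11814469e-05  2.60455812e-03  9.82433345e-04
 -9.86353786e-04 -3.93459562e-04]
[ 0.52948188 -0.06768051  0.09306405]
0 [array([149., 306.]), array([353., 607.])]
0.03 [array([149., 310.]), array([352., 619.])]
0.06 [array([149., 313.]), array([351., 630.])]
0.12 [array([148., 320.]), array([347., 651.])]
reading [346.55678634 602.89187343]
```

View pics/s8.png

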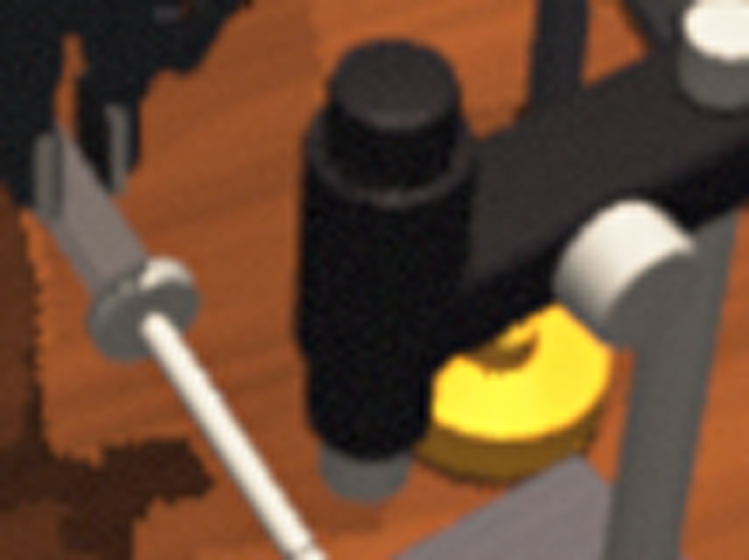

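The last crop shows the rod running from the collar (150,308) towards the predicted reading pixel, with about 0.04 rad of droop. The tip itself falls just below the crop. Measured before the lift, the tip was about 3 mm from the lens axis, well inside tolerance, so I'm handing in.

```bash
python3 -c "
from workcell import *
print(hand_in()); print(get_state()['clock'])"
```

```text
the job is handed in; nothing more can be done
None
the job is handed in; nothing more can be done
```

I put the dipstick fully into the tube, drew it out again and handed in with it held level under the lens, at about 14 s of the 58 s allowed. No verdict is reported, so the results below rest on my own checks.

- **Tilting the rod:** the moves only shift the tool and turn it about its own axis. I pivoted the rod in the fingers to about 34° by lifting it against the lens underside. After the tube I levelled it again by lowering its tip onto the stage.
- **In the tube:** the collar sat flat on the mouth in the picture, with about 26 N of push along the tube held for more than 0.4 s. I then drew it straight out; the picture showed the tip well clear of the mouth.
- **At the microscope:** the last measurement, taken with the tip on the stage, put it about 3 mm from the lens axis. I then raised it 54 mm straight up. That gives an estimated tip height of 105 mm (88 to 132 mm allowed) and a droop of about 0.04 rad (0.16 allowed). The arm was still and the fingers were closed on the block at 15 mm.

**Not checked:**
- The final close-up cut off the tip itself, so its end position rests on the measurement before the lift plus the rise.
- I saw no contact with any bystander, but I did not compare their positions at the end.

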